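# Pop the short socket and trap it in the lane

## Task

Two spring ejectors stand on the bench; on the one that holds the short socket, push the thumb pad down with one finger so that the socket pops out, and stop it with the other finger standing in the lane before it slides off the open end. Finish while holding it like that: one finger keeping the pad down, the other trapping the upright socket in the lane, popped forward out of its place behind the gate. Do not lift or tip the socket, and leave the other ejector, its deep socket and everything else on the bench alone.

Things in the scene. Friction and masses are not known exactly. Their poses are not given: they have to be found in the camera images.
- short_ejector: fixed spring ejector holding the short socket: aluminium base 150 (x) by 110 (y) by 20 mm high; origin at the centre of its underside. A slide lane runs along its own x at own y = -30 mm, 36 mm wide between lips 5 mm high, open at the base's -x end (own x = -75 mm). The socket waits in it at about own x = +19 mm, against a dark spring block at the +x end, 30 mm high above the lane floor
- short_gate (a point): gate, a thin steel tongue 7 mm high in the lane just in front (-x side) of the waiting socket, point at the lane floor, 18 mm from the socket's centre. The thumb pad carries it: past about 7 mm of pad stroke it is sunk, and a spring plunger (about 3 N, 45 mm stroke) shoots the socket along the lane to own -x and off the open end, unless something stands in the lane
- short_thumb_top (a point): centre of the top of the short socket's thumb pad, a plain steel plate 36 mm (along the lane) by 34 mm; 42 mm above the bench at rest, 30 mm fully down: then 10 mm above the lane floor, so a second fingertip held level with the pressing one passes over the lane's lips and blocks the socket
- short_lane (a point): point on the lane floor (20 mm above the bench), mid-lane, straight across from the thumb pad, 60 mm to its -y side in the ejector's frame, and 58 mm ahead (-x) of where the socket's centre waits
- short_socket_center (a point): centre of the short dark steel socket, 32 mm diameter, 30 mm tall, about 0.11 kg, standing upright
- short_thumb (a joint): thumb pad's downward stroke (m): 0 up at rest, 0.012 fully down; springs back; needs about 2.5 N to start and 6 N to bottom
- deep_ejector: a second, identical ejector (to be left alone) that holds the deep socket; same layout and origin
- deep_socket_center (a point): centre of the deep dark steel socket, 32 mm diameter, 62 mm tall, to be left where it is
- deep_thumb (a joint): the deep socket's thumb pad's downward stroke (m): 0 up at rest, 0.012 fully down; springs back; needs about 2.5 N to start and 6 N to bottom
- loose_socket_center (a point): spare dark steel socket standing on the bench, 28 mm diameter, 38 mm tall; point at its centre; bystander
- spark_plug: white spark plug standing on its base, 26 mm across, 72 mm tall; origin under its base; bystander
- plug_box: small cardboard box, 75 x 40 x 30 mm; origin under its centre; bystander
- spray_can: spray can, 54 mm diameter, 150 mm tall; origin under its base; bystander
- screwdriver: screwdriver lying on the bench, 200 mm long; origin under it; bystander
- wrench: wrench lying on the bench, 190 mm long; origin under it; bystander
- grease_jar: white jar with a black cap, 64 mm diameter, 65 mm tall; origin under its base; bystander
There are look-alikes about, which are no part of the job. Leave any orange or pink look-alike of the part that bears short_socket_center alone.

How it is judged:
By the outcome, as a careful person would: the job done as asked, in the order asked, and still so for the second after the job is handed in, while the arm keeps its last pose, push and grip.
It also fails if it takes over 29 s, if anything falls off the work surface, if the arm or the gripper's body presses on something with over 40 N, if the wrist force passes 120 N, or if a joint passes its speed limit or range.

## Robot

A 6-joint arm with a two-finger parallel gripper is mounted at the origin on the work surface. World frame = base frame: x ahead of the robot, y to its left, z up, the work surface at z = 0. Lengths are in mm, angles in rad, forces in N, time in s.
With the tool pointing down it reaches from about 350 to 725 mm from the base axis. Payload 4.3 kg.
Tool frame: the origin (TCP) lies midway between the tips of the shut fingers; the grasp point (between the pads) lies 19 mm behind it (manip.tcp_to_grasp is the distance from the TCP to the grasp point, in mm); z points along the fingers, y is the direction in which the jaws open and shut (so a half turn about z gives the same grasp; the last joint's range is limited). The gripper opens to 85 mm and grips with 20 to 120 N. Pads are 22 mm wide; open, the fingers measure 114 mm over their backs; the gripper's body (76 mm by 85 mm) begins 54 mm behind the grasp point. The pads swing forward as they close: fully open they stand 13 mm farther back than shut.
Start: joints at [-1.378, 0.377, 0.081, 1.274, 0, 1.46], TCP at [171.472, -548.875, 231.329] pointing down, gripper open.
Joint ranges: [-2.72, 2.72], [-0.84, 1.66], [-1.02, 1.22], [-1.77, 2.12], [-1.37, 1.28], [-3.14, 3.14]. Speed limits (rad/s): [2.57, 2.57, 3.14, 3.14, 3.14, 3.14].

## Interface

Orientations are given as a unit quaternion [x, y, z, w].
In Python, from rig import manip gives the robot as it stands.
- The arm moves only by the tool play_rows, never from a script. Its argument "series" is a list of rows, each a list of 7 numbers: the shift along the world's x, y, z in m, then the turn, a rotation vector about the world's x, y, z in rad, then the opening, from 0 (shut) to 1 (fully open). In form: [[x, y, z, rx, ry, rz, hand], ...]. A call has 1 to 8 rows; each row is the pose to reach, as a shift and turn from the pose measured when the call began; what a row does not reach only later rows make up. A row lasts 1/12 s, in which the tool goes at most 41.7 mm and 7.16 degrees, less where a joint would pass 70% of its speed; a pose out of reach is approached as far as the arm can. A call with a gripper value outside its range is refused whole. The fingers move at their own pace and stop on an object; "newtons" is the grip in N (left out, the last holds). Time passes only in rows, so rows that repeat a pose let the fingers close. It gives the time, the measured TCP pose, the force and the opening at its end, in the units of the state.
- manip.sense(): the state, without advancing time (a new reading comes with each control period).
- manip.get_image(name): name is "scene" or "top"; returns a dict with "img" (480x640x3 uint8, red, green, blue), "fx", "fy", "cx", "cy" (pixels), "distortion" ([k1, k2, p1, p2, k3] as OpenCV has them; the pictures are not rectified), "rvec" (rotation vector, rad) and "tvec" (3), from world to camera coordinates, as OpenCV has them. Camera axes: x right, y down, z forward; pixel columns grow to the right and rows downward; lengths in mm; the calibration is good to about 2 mm. A picture is of the moment at which its call begins. There is no depth.
- manip.sign_off(): hands the job in, once; it reports no verdict.
The state is a dict: "clock": time; "joints": joint angles; "dq": joint speeds; "effort": joint torques, N m; "ee_pos": TCP position; "tcp_rot": TCP orientation; "force": force on the tool from outside, world axes, zero at the start; "wrist_torque": the same for the moment, N m; "width": opening from 0.0 (shut) to 1.0 (fully open).
Only numpy, scipy, OpenCV 4.12 (cv2) and the standard library are available. Lean on these libraries where they do the work, as an engineer would, in place of code of your own. Each camera call takes 0.05 s, during which the arm holds its last target.

## Working session

There is one attempt and no reset: what is moved stays moved. The work goes in short steps, Python scripts to look and compute and a tool call to move; the robot and the scene stay as the last step left them, time stands still between calls to the robot, and variables do not carry over. Pictures are saved under pics/ and viewed, and the job is handed in when it is done.

Besides the shell and the picture viewer there is one more tool, called by a JSON object that holds its "name" and its "arguments". play_rows: Moves the arm, as the interface text tells. Its arguments: {"type":"object","properties":{"series":{"type":"array"},"newtons":{"type":"number"}},"required":["series"]}

```bash
mkdir -p pics; ls; python3 - <<'E'
from rig import manip
import cv2,json
print(manip.sense())
for n in("scene","top"):
    d=manip.get_image(n); cv2.imwrite(f"pics/{n}0.png",d["img"][:,:,::-1])
    print(n,{k:v for k,v in d.items() if k!="img"})
E
```

```text
pics
{'clock': 0.0, 'joints': array([-1.37831918e+00,  3.78079203e-01,  7.96242235e-02,  1.27438995e+00,
       -3.56222880e-06,  1.46049813e+00]), 'dq': array([-7.64902244e-04, -2.35496755e-03, -3.40091063e-04, -4.80118028e-06,
       -5.61506497e-04, -6.92290320e-06]), 'effort': array([ 2.08489822e-03, -4.63601589e+01,  2.69875878e+01,  2.08817970e-02,
        9.81177686e-05, -1.40646023e-05]), 'ee_pos': array([ 171.32793727, -548.19757386,  230.35100715]), 'tcp_rot': array([ 9.88562236e-01,  1.50810002e-01, -4.38557326e-05, -1.02336265e-03]), 'force': array([0.63272687, 0.31907875, 0.02913761]), 'wrist_torque': array([ 0.02495578,  0.00393986, -0.00090199]), 'width': 1.0035542640583908}
scene {'fx': 458.0938741871378, 'fy': 458.0938741871378, 'cx': 317.5992236249382, 'cy': 236.69947677954767, 'distortion': array([-0.03350299,  0.        ,  0.        ,  0.        ,  0.        ]), 'rvec': array([ 1.17898889,  2.26469935, -1.06834429]), 'tvec': array([ 301.25656629, -254.80202337, 1430.57529659])}
top {'fx': 471.85604279027046, 'fy': 471.85604279027046, 'cx': 320.3491200072208, 'cy': 245.651163467876, 'distortion': array([-0.01207377,  0.        ,  0.        ,  0.        ,  0.        ]), 'rvec': array([ 2.13537085, -2.1591607 ,  0.13902489]), 'tvec': array([  27.32608585,  573.35067991, 1226.95161728])}
```

View pics/scene0.png

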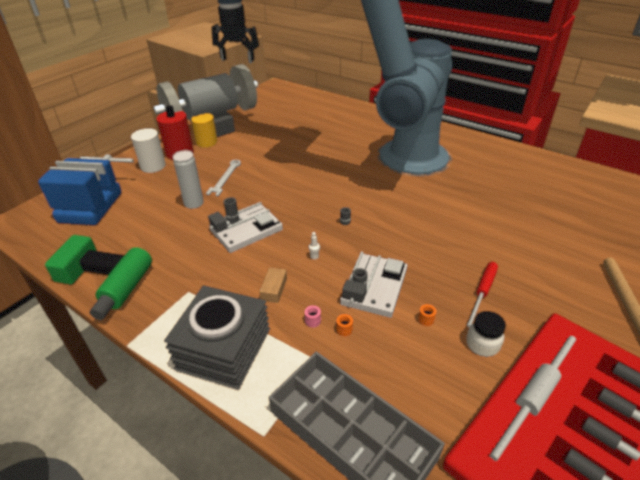

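View pics/top0.png

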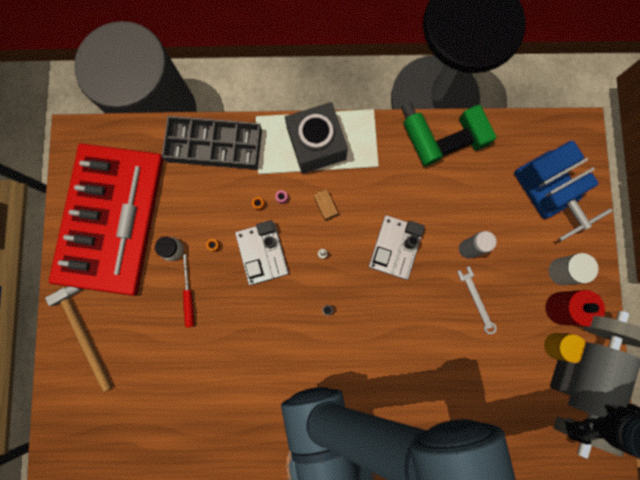

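```bash
python3 - <<'E'
import cv2
a=cv2.imread("pics/top0.png")[210:300,220:305]; cv2.imwrite("pics/topz.png",cv2.resize(a,(680,600),interpolation=cv2.INTER_CUBIC) if 0 else cv2.resize(a,None,fx=6.6,fy=6.6,interpolation=cv2.INTER_CUBIC))
a=cv2.imread("pics/scene0.png")[240:325,330:420]; cv2.imwrite("pics/scenez.png",cv2.resize(a,None,fx=7,fy=7,interpolation=cv2.INTER_CUBIC))
a=cv2.imread("pics/scene0.png")[190:255,200:290]; cv2.imwrite("pics/scenez2.png",cv2.resize(a,None,fx=7,fy=7,interpolation=cv2.INTER_CUBIC))
E
```

```text
(no output)
```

View pics/topz.png

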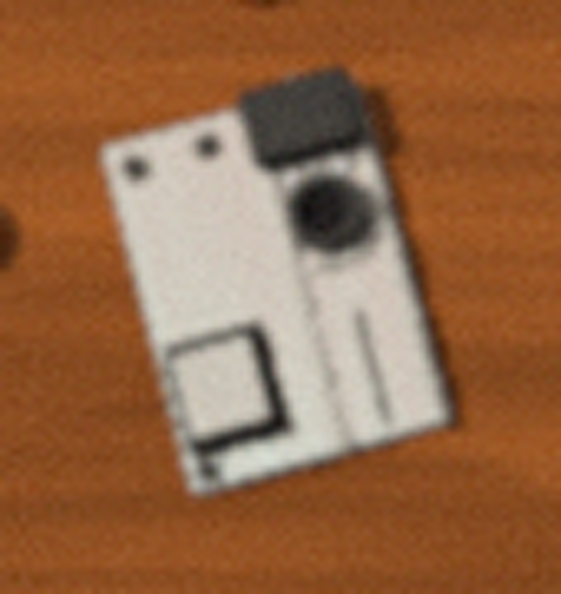

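View pics/scenez.png

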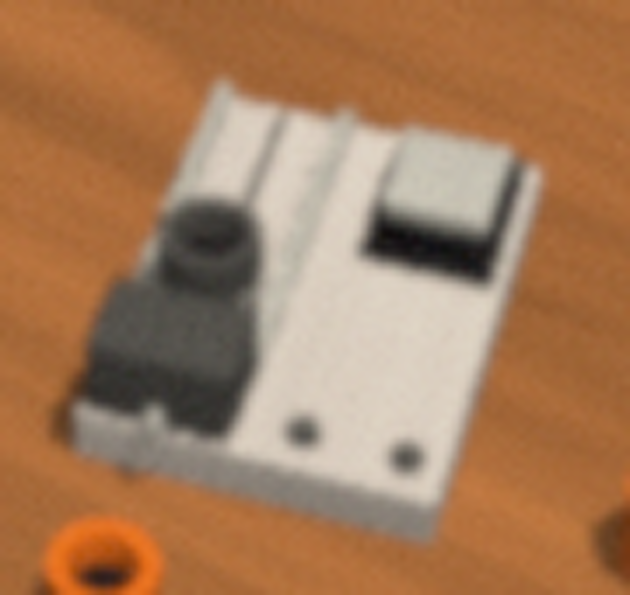

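View pics/scenez2.png

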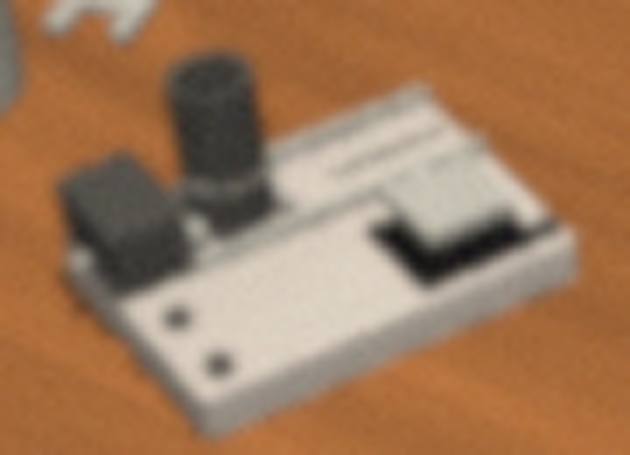

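```bash
cat > h.py <<'E'
import numpy as np,cv2
from scipy.optimize import least_squares
from rig import manip
cams={}
def load():
    for n in("scene","top"): cams[n]=manip.get_image(n)
def proj(n,P):
    d=cams[n];K=np.array([[d["fx"],0,d["cx"]],[0,d["fy"],d["cy"]],[0,0,1]])
    return cv2.projectPoints(np.array(P,float).reshape(-1,1,3),d["rvec"],d["tvec"],K,d["distortion"])[0].reshape(-1,2)
def w(p,own):
    c,s=np.cos(p[2]),np.sin(p[2]);o=np.atleast_2d(np.array(own,float))
    return np.c_[p[0]+c*o[:,0]-s*o[:,1],p[1]+s*o[:,0]+c*o[:,1],o[:,2]]
E
cat > fit.py <<'E'
from h import *
load()
z=lambda a,s,o:(np.array(a,float)+.5)/s-.5+np.array(o)
ob=[("top",[(75,55,20),(-75,55,20),(-75,-55,20),(-21,47,42),(-21,13,42),(-57,13,42),(-57,47,42)],z([(103,147),(195,493),(450,422),(170,352),(252,325),(278,412),(198,437)],6.6,(220,210))),
("scene",[(75,55,20),(-75,55,20),(75,-55,20),(-57,47,42),(-57,13,42),(-21,47,42),(-21,13,42)],z([(433,508),(542,170),(78,412),(515,148),(405,128),(497,228),(385,205)],7,(330,240)))]
for sel in(ob,ob[:1],ob[1:]):
    f=lambda p:np.concatenate([(proj(n,w(p,o))-i).ravel() for n,o,i in sel])
    r=least_squares(f,[550,100,.26],x_scale=[10,10,.1]);print(r.x.round(3),np.abs(r.fun).max().round(2));
    if sel is ob: p=r.x; print(r.fun.reshape(-1,2).round(1))
for n,o in dict(pad=(-39,30,42),lane=(-39,-30,20),sock=(19,-30,35)).items(): print(n,w(p,o).round(1), proj("top",w(p,o)),proj("scene",w(p,o)))
E
python3 fit.py
```

```text
[5.61223e+02 1.82520e+02 2.69000e-01] 1.21
[[-0.5 -0.6]
 [-0.4 -0.4]
 [ 0.2 -0.9]
 [-0.2  0.2]
 [-0.4  0.8]
 [-0.8  0.6]
 [-1.   0.3]
 [ 0.5 -0.1]
 [ 0.1 -0.3]
 [-0.8  0.3]
 [-0.2  0.1]
 [ 0.3 -0.5]
 [-1.2 -0.5]
 [-0.8 -0.8]]
[5.61229e+02 1.81229e+02 2.67000e-01] 0.81
[5.61377e+02 1.83341e+02 2.65000e-01] 0.88
pad [[515.7 201.1  42. ]] [[252.97892432 267.84405271]] [[393.43984883 264.39496317]]
lane [[531.6 143.2  20. ]] [[275.52416363 262.47642277]] [[366.23054475 265.5429489 ]]
sock [[587.5 158.6  35. ]] [[269.30063334 241.35654443]] [[359.28697999 278.26608865]]
```

{"name": "play_rows", "arguments": {"series": [[0.024,0.014,0,0,0,0.097,0.56],[0.048,0.028,0,0,0,0.194,0.56],[0.073,0.042,0,0,0,0.291,0.56],[0.097,0.057,0,0,0,0.388,0.56],[0.121,0.071,0,0,0,0.485,0.56],[0.146,0.085,0,0,0,0.582,0.56],[0.17,0.099,0,0,0,0.679,0.56],[0.194,0.113,0,0,0,0.776,0.56]]}}

```text
clock: 0.87
ee_pos: [366.4, -434.4, 230.5]
tcp_rot: [0.857, 0.516, -0.0, -0.001]
force: [-0.8, -0.9, 0.2]
width: 0.567
```

{"name": "play_rows", "arguments": {"series": [[0.016,0.022,0,0,0,0.097,0.56],[0.033,0.044,0,0,0,0.194,0.56],[0.05,0.067,0,0,0,0.291,0.56],[0.066,0.089,0,0,0,0.388,0.56],[0.083,0.111,0,0,0,0.485,0.56],[0.1,0.133,0,0,0,0.582,0.56],[0.116,0.156,0,0,0,0.679,0.56],[0.133,0.178,0,0,0,0.776,0.56]]}}

```text
clock: 1.53
ee_pos: [499.8, -255.1, 230.4]
tcp_rot: [0.596, 0.803, -0.001, -0.001]
force: [0.2, -0.4, -1.0]
width: 0.563
```

{"name": "play_rows", "arguments": {"series": [[0.007,0.027,0,0,0,0.097,0.56],[0.014,0.053,0,0,0,0.194,0.56],[0.02,0.08,0,0,0,0.291,0.56],[0.027,0.106,0,0,0,0.388,0.56],[0.034,0.133,0,0,0,0.485,0.56],[0.04,0.16,0,0,0,0.582,0.56],[0.047,0.186,0,0,0,0.679,0.56],[0.054,0.213,0,0,0,0.776,0.56]]}}

```text
clock: 2.2
ee_pos: [553.8, -40.8, 230.2]
tcp_rot: [0.246, 0.969, -0.001, -0.001]
force: [0.5, -0.6, -0.6]
width: 0.561
```

```bash
cat > st.py <<'E'
from h import *
from scipy.spatial.transform import Rotation as R
p=[561.3,182.3,.267]
s=manip.sense()
t=w(p,(-42,0,0))[0]; m=R.from_quat(s["tcp_rot"])
d=R.from_matrix(np.array([[-np.cos(p[2]),-np.sin(p[2]),0],[-np.sin(p[2]),np.cos(p[2]),0],[0,0,-1]]).T) # cols below
c,sn=np.cos(p[2]),np.sin(p[2])
d=R.from_matrix(np.array([[-c,sn*-1*-1,0],[-sn,-c*-1,0],[0,0,-1]]) if 0 else np.column_stack([[-c,-sn,0],[-sn,c,0],[0,0,-1]]))
print(s["clock"],s["ee_pos"].round(1),"dxy",(t-s["ee_pos"]).round(1),"rot",(d*m.inv()).as_rotvec().round(4),s["force"].round(1),s["width"],s["joints"].round(2))
E
python3 st.py
```

```text
2.2 [553.8 -40.8 230.2] dxy [ -33.   212.  -230.2] rot [ 0.0021 -0.0014  0.7635] [ 0.5 -0.6 -0.6] 0.5605774184903369 [-0.19  0.34  0.02  1.26 -0.    0.31]
```

{"name": "play_rows", "arguments": {"series": [[-0.004,0.027,-0.01,0,0,0.096,0.56],[-0.008,0.054,-0.025,0,0,0.19,0.56],[-0.013,0.08,-0.042,0,0,0.286,0.56],[-0.017,0.107,-0.06,0,0,0.382,0.56],[-0.021,0.134,-0.08,0,0,0.478,0.56],[-0.025,0.16,-0.1,0,0,0.573,0.56],[-0.029,0.187,-0.12,0,0,0.668,0.56],[-0.033,0.212,-0.135,0,0,0.7635,0.56]]}}

```text
clock: 2.87
ee_pos: [519.4, 172.5, 93.4]
tcp_rot: [-0.136, 0.991, -0.001, -0.001]
force: [1.1, 0.2, -1.3]
width: 0.561
```

```bash
cat > look.py <<'E'
import sys
exec(open("st.py").read()); load()
k=sys.argv[1]
from cv2 import imwrite,resize
for n,(y0,y1,x0,x1) in dict(scene=(195,325,320,460),top=(195,305,200,320)).items():
    a=resize(cams[n]["img"][y0:y1,x0:x1,::-1],None,fx=4.5 if n=="scene" else 5,fy=4.5 if n=="scene" else 5,interpolation=2)
    imwrite(f"pics/{n}_{k}.png",a)
E
python3 look.py 1
```

```text
2.8667 [519.4 172.5  93.4] dxy [  1.4  -1.3 -93.4] rot [ 0.0026 -0.0023 -0.005 ] [ 1.1  0.2 -1.3] 0.5609820279354042 [ 0.21  0.4  -0.25  0.92 -0.   -0.07]
```

View pics/scene_1.png

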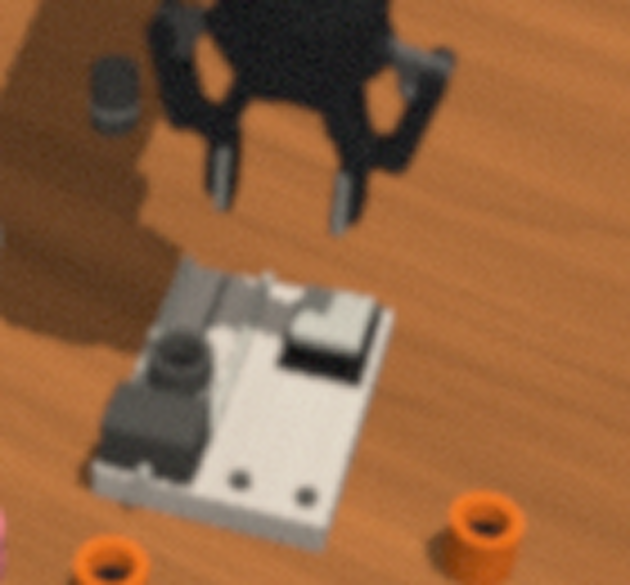

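View pics/top_1.png

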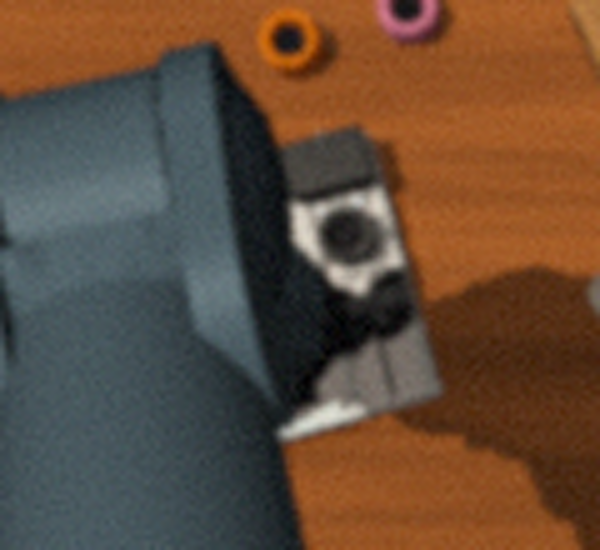

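```bash
python3 - <<'E'
from h import *
load()
p=[519.4,172.5,.267+.005]
obs=np.array([(222,207),(345,230)])/4.5-.4+np.array([320,195])
# own y: first is -y
f=lambda q:(proj("scene",w(p,[(q[0],q[1]-q[2],q[3]),(q[0],q[1]+q[2],q[3])]))-obs).ravel()
for x in(0,11): 
    r=least_squares(lambda q:f([x,*q]),[0,30,95]);print(x,r.x,r.fun)
E
```

```text
0 [-0.50153396 29.56345366 91.72020757] [ 0.07682471 -0.35867829 -0.07563197  0.35299832]
11 [  1.47667402  29.12113453 101.28106575] [ 0.07682601 -0.35867794 -0.07563168  0.35299846]
```

{"name": "play_rows", "arguments": {"series": [[0.001,-0.001,-0.012,-0.0026,0.0023,-0.005,0.56],[0.0014,-0.0013,-0.025,-0.0026,0.0023,-0.005,0.56],[0.0014,-0.0013,-0.038,-0.0026,0.0023,-0.005,0.56],[0.0014,-0.0013,-0.042,-0.0026,0.0023,-0.005,0.56],[0.0014,-0.0013,-0.042,-0.0026,0.0023,-0.005,0.56],[0.0014,-0.0013,-0.042,-0.0026,0.0023,-0.005,0.56]]}}

```text
clock: 3.57
ee_pos: [521.9, 169.4, 53.0]
tcp_rot: [-0.13, 0.992, -0.003, -0.002]
force: [-0.5, -0.7, 0.1]
width: 0.559
```

```bash
python3 look.py 2
```

```text
3.5667 [521.9 169.4  53. ] dxy [ -1.2   1.8 -53. ] rot [ 0.0059 -0.0039  0.0061] [-0.5 -0.7  0.1] 0.5585016969244135 [ 0.2   0.45 -0.3   0.83 -0.01 -0.06]
```

View pics/scene_2.png

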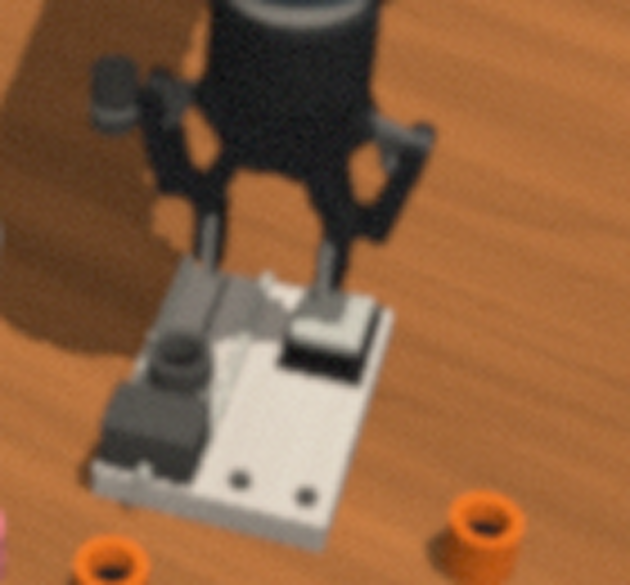

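{"name": "play_rows", "arguments": {"series": [[-0.001,0.0015,-0.004,0.005,-0.0035,0.006,0.56],[-0.001,0.0015,-0.008,0.005,-0.0035,0.006,0.56],[-0.001,0.0015,-0.011,0.005,-0.0035,0.006,0.56],[-0.001,0.0015,-0.011,0.005,-0.0035,0.006,0.56]]}}

```text
clock: 4.0
ee_pos: [520.8, 171.3, 41.9]
tcp_rot: [-0.133, 0.991, -0.0, -0.0]
force: [0.0, 0.8, 0.2]
width: 0.555
```

```bash
python3 look.py 3
```

```text
4.0 [520.8 171.3  41.9] dxy [ -0.   -0.  -41.9] rot [ 0.0008 -0.0001 -0.0006] [0.  0.8 0.2] 0.5553505880921745 [ 0.2   0.46 -0.32  0.8  -0.   -0.07]
```

View pics/scene_3.png

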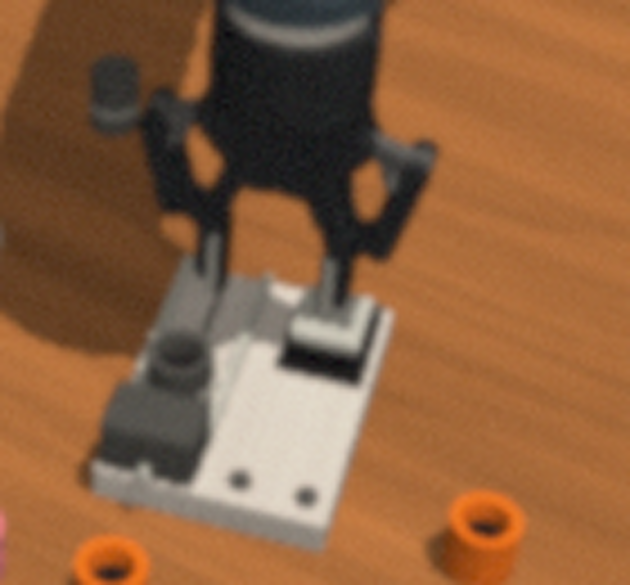

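{"name": "play_rows", "arguments": {"series": [[0,0,-0.003,0,0,0,0.56],[0,0,-0.006,0,0,0,0.56],[0,0,-0.008,0,0,0,0.56]]}}

```text
clock: 4.35
ee_pos: [521.7, 171.5, 34.5]
tcp_rot: [-0.133, 0.991, -0.0, 0.001]
force: [-0.4, -0.3, 5.7]
width: 0.561
```

{"name": "play_rows", "arguments": {"series": [[0,0,-0.003,0,0,0,0.56],[0,0,-0.006,0,0,0,0.56],[0,0,-0.006,0,0,0,0.56]]}}

```text
clock: 4.6
ee_pos: [521.4, 171.5, 28.1]
tcp_rot: [-0.133, 0.991, -0.0, 0.0]
force: [-1.9, -0.7, 5.1]
width: 0.556
```

```bash
python3 look.py 4
```

```text
4.6 [521.4 171.5  28.1] dxy [ -0.6  -0.2 -28.1] rot [ 0.0004  0.0009 -0.0004] [-1.9 -0.7  5.1] 0.5562180742130903 [ 0.2   0.47 -0.33  0.76 -0.   -0.06]
```

View pics/scene_4.png

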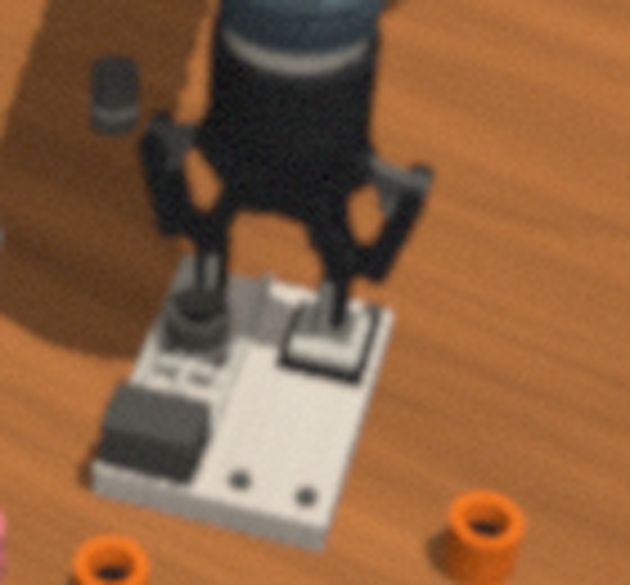

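{"name": "play_rows", "arguments": {"series": [[0,0,-0.002,0,0,0,0.56],[0,0,-0.004,0,0,0,0.56],[0,0,-0.004,0,0,0,0.56],[0,0,-0.004,0,0,0,0.56]]}}

```text
clock: 5.03
ee_pos: [521.5, 171.6, 26.9]
tcp_rot: [-0.134, 0.991, 0.0, 0.001]
force: [-8.0, -2.7, 21.9]
width: 0.557
```

```bash
python3 look.py 5
```

```text
5.0333 [521.5 171.6  26.9] dxy [ -0.7  -0.4 -26.9] rot [-0.0003  0.0019 -0.001 ] [-8.  -2.7 21.9] 0.5574493178230414 [ 0.2   0.47 -0.34  0.76 -0.   -0.07]
```

View pics/scene_5.png

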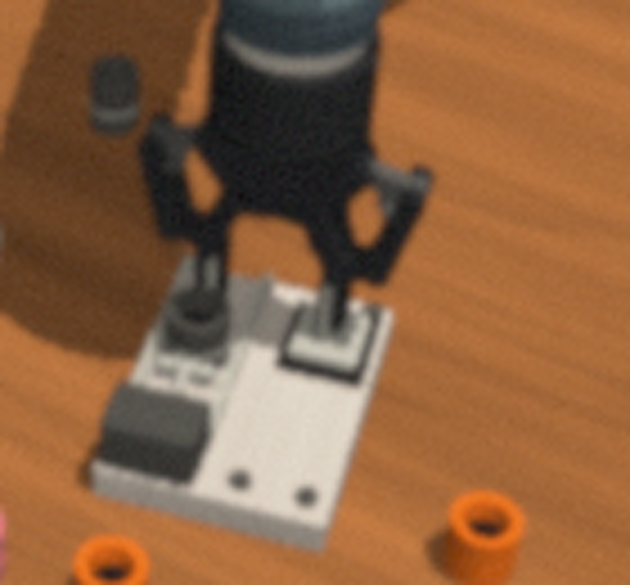

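View pics/top_5.png

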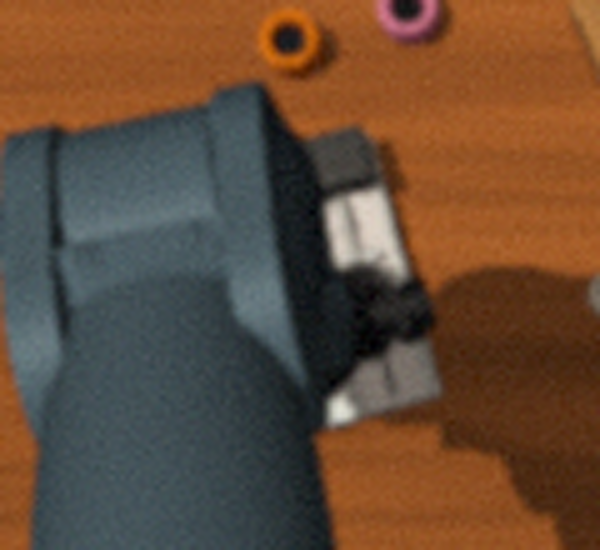

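{"name": "play_rows", "arguments": {"series": [[0,0,-0.0015,0,0,0,0.56],[0,0,-0.0015,0,0,0,0.56],[0,0,-0.0015,0,0,0,0.56],[0,0,-0.0015,0,0,0,0.56],[0,0,-0.0015,0,0,0,0.56],[0,0,-0.0015,0,0,0,0.56]]}}

```text
clock: 5.63
ee_pos: [521.5, 171.6, 27.0]
tcp_rot: [-0.134, 0.991, 0.0, 0.001]
force: [-6.4, -3.0, 16.0]
width: 0.562
```

```bash
python3 look.py 6; python3 - <<'E'
import cv2
from rig import manip
cv2.imwrite("pics/scene_full6.png",manip.get_image("scene")["img"][:,:,::-1])
print(manip.sense()["force"],manip.sense()["ee_pos"])
E
```

```text
5.6333 [521.5 171.6  27. ] dxy [ -0.7  -0.4 -27. ] rot [-0.0005  0.0025 -0.0011] [-6.4 -3.  16. ] 0.5616698760353023 [ 0.2   0.47 -0.34  0.76  0.   -0.07]
[-5.39481329 -1.45933131 17.42555518] [521.44425024 171.5816231   26.98410789]
```

View pics/scene_full6.png

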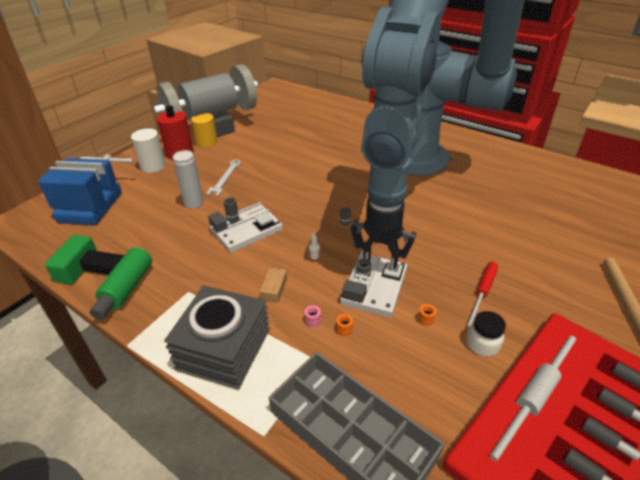

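View pics/scene_6.png

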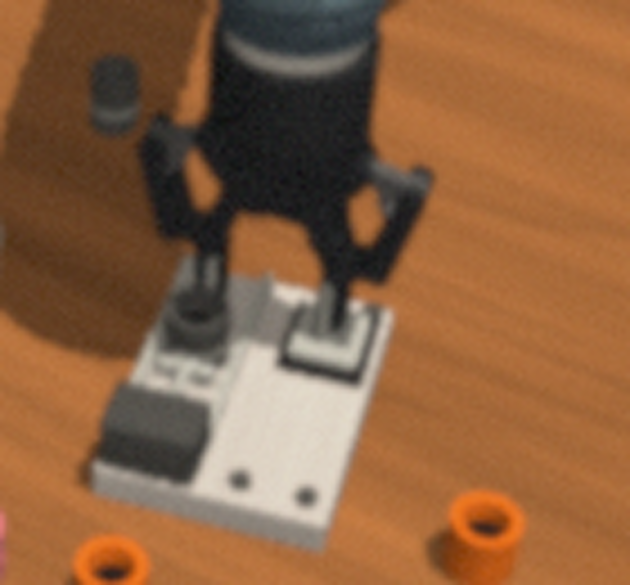

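```bash
python3 -c "
from rig import manip
print(manip.sign_off())"
```

```text
the job is handed in; nothing more can be done
None
```

I pressed the short ejector's pad with one finger. The socket popped forward and was stopped by the other finger standing in the lane, and I handed the job in at about 5.8 s in that pose.

- **Pad:** it is bottomed. The measured upward force on the tool was 16 to 17 N and steady (it peaked near 22 N before I eased off), and the tool sits at z = 27 mm.
- **Socket:** in the last images it stands upright in the lane against the finger, in front of the exposed gate slot and clear of the spring block. By eye from the picture it moved about 30 mm. I did not measure that distance separately.
- **Bench:** in the last scene picture the deep ejector, its socket, the bystanders and the orange and pink look-alikes look unmoved.
- **Disagreements:** the pose fits from the two cameras differed by about 2 mm, which is within the calibration. At the end there was also a small sideways force of about 6 N, most likely the plunger's push through the socket plus friction on the pad. No check failed.

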